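# Tap a stuck lens carrier free, left and right in turn

## Task

The lens carrier of the photometer fixture is stuck crosswise in its housing. Take the mallet and knock the carrier free with light taps of the mallet, not with the gripper itself, on the near faces of its two lugs, left and right in turn, so that neither end ever gets more than a centimetre ahead of the other, until both lugs rest against their stop pins. Then stand the mallet upright on its rubber mat again and leave it there, without disturbing the other things on the bench.

Things in the scene. Friction and masses are not known exactly. Their poses are not given: they have to be found in the camera images.
- fixture: dark steel base plate 170 (x) by 240 (y) by 12 mm, fixed to the bench, carrying an open-topped grey housing, a lens carrier crosswise through it and two stop pins. Origin: centre of the plate's underside, on the bench; x the way the carrier must go (away from the robot, yaw within 0.3 rad), y left, z up. Housing: x -62 to +40 mm, y -48 to +48 mm, top 55 mm above the bench.
- carrier: stuck aluminium bar along y, a black round lens cell in its middle, an upright lug at each end; it only creeps level, never lifts or tips. A lug yields to about 6 N along x, goes only as far as pushed and stays; the other lug stays put meanwhile (the bar pivots about it). Origin: under the right lug's middle, 14.5 mm above the bench; x square to the bar, forward, y to the left lug 170 mm away.
- lug_left (a point): middle of the near face (faces -x; to be tapped) of the left lug: 30 (y) by 14 (x) by 40 mm high, 16 to 56 mm above the bench, free outside the housing, 85 mm left of the fixture's middle. Point 36 mm above the bench. In the fixture's frame it starts at x -30 to -25 mm, each lug by itself, and is at -6 mm when the lug's far side rests on its stop pin, a firm stop.
- lug_right (a point): the same for the right lug, 85 mm to the right (-y) of the fixture's middle. The stop pins are upright steel pins, 10 mm thick, 48 mm high above the bench, at x +13 mm, y +85 and -85 mm in the fixture's frame.
- mallet: light mallet, 0.35 kg, standing on its head, handle up. Head: steel block 80 (x) by 36 (y) by 40 mm high with white nylon striking faces at both ends (x +40 and -40 mm). Handle: wood, 24 by 24 mm, square with the head, from the head's middle up to 116 mm above its underside. Origin: centre of the head's underside; x along the head, z up the handle.
- mat: black rubber mat 110 by 110 mm, 6 mm thick, fixed on the bench; the mallet stands on it at the start, within 15 mm of its middle. It lies to the left or to the right of the fixture. Origin: centre of its underside, on the bench.
- cap_tray: bystander: grey tray 100 by 100 by 18 mm with blue caps, fixed, on the other side of the fixture from the mat. Origin: centre of its underside.
- spare_ring: bystander: loose steel ring 34 mm across, 8 mm high, lying on the far left part of the fixture's plate, about 55 mm (x) and 85 mm (y) from its origin. Origin: centre of its underside.
- reagent: bystander: jar 48 mm across, 85 mm high. Origin: centre of its underside.
- wrench: bystander: steel wrench 150 mm long, lying. Origin: its middle.
- driver: bystander: screwdriver, lying. Origin: its middle.
- beaker: bystander: white cup 70 mm across, 80 mm high. Origin: centre of its underside.
Mind the look-alikes: they are no part of the job. There is more than one size of the mallet; the job needs the middle-sized.

How it is judged:
On the way:
1. the carrier is knocked free: both lugs rest against their stop pins (within 2.5 mm) (x of each of lug_left, lug_right in the frame of fixture above -0.0085 m), for 0.2 s.
At the end, for the whole second after the job is handed in: Both lugs are within 2.5 mm of their stop pins, and the mallet stands at rest, let go, on its head on the rubber mat, handle up (within 5 degrees), its middle within 40 mm of the mat's middle (all of step 1 and horizontal distance between mallet and mat below 0.04 m and angle between mallet's own z axis and vertical below 0.08 rad and z of mallet in the frame of mat below 0.012 m and linear speed of mallet below 0.02 m/s); the robot touches nothing.
It fails at once if one end of the carrier gets more than a centimetre (10.5 mm) ahead of the other (angle between the x axis of carrier and the x axis of fixture, either way round above 0.062 rad).
It fails at once if the robot itself touches the carrier, instead of the mallet (contact force between any of the fingers, the arm and carrier above 1 N).
It fails at once if the carrier is struck hard (over 60 N) instead of lightly (contact force between mallet and carrier above 60 N).
It fails at once if a bystander is moved by more than 20 mm (distance of any of spare_ring, reagent, wrench, driver, beaker from where it was at the start of the episode above 0.02 m).
It also fails if it takes over 70 s, if anything falls off the work surface, if the arm or the gripper's body presses on something with over 40 N, if the wrist force passes 120 N, or if a joint passes its speed limit or range.

## Robot

A 6-joint arm with a two-finger parallel gripper is mounted at the origin on the work surface. World frame = base frame: x ahead of the robot, y to its left, z up, the work surface at z = 0. Lengths are in m, angles in rad, forces in N, time in s.
With the tool pointing down it reaches from about 0.35 to 1 m from the base axis. Payload 7.1 kg.
Tool frame: the origin (TCP) lies between the finger pads; the fingertips stand arm.tip_reach ahead of it and the grasp point (between the pads) is the TCP (arm.tip_reach is the distance from the TCP to the fingertips, in m); z points along the fingers, y is the line along which they close (so a half turn about z gives the same grasp; the last joint's range is limited). The gripper opens to 85 mm and grips with 20 to 120 N. Pads are 22 mm wide; open, the fingers measure 114 mm over their backs; the gripper's body (76 mm by 85 mm) begins 54 mm behind the grasp point. The pads swing forward as they close: fully open they stand 13 mm farther back than shut.
Start: joints at [-1.173, 0.423, 1.63, -0, 1.089, -0.019], TCP at [0.253, -0.571, 0.213] pointing down, gripper open.
Joint ranges: [-3, 3], [-0.9, 2.11], [0.09, 2.58], [-1.31, 4.45], [0.11, 2.69], [-2.54, 2.54]. Speed limits (rad/s): [2.39, 2.39, 3.01, 3.14, 3.14, 3.14].

## Interface

Orientations are given as a rotation vector (axis times angle).
In Python, from rig import arm gives the robot as it stands.
- The arm moves only by the tool servo_tool, never from a script. Its argument "targets" is a list of rows, each a list of 7 numbers: the shift along the tool's x, y, z in m, then the turn, a rotation vector about the tool's x, y, z in rad, then the opening in per cent of the stroke, from 0 (shut) to 100 (fully open). A call has 1 to 20 rows; each row shifts and turns the commanded pose from where the row before left it, along the tool's axes as they then stand; what a row does not reach is not made up. A row lasts 1/12 s, in which the tool goes at most 41.7 mm and 7.16 degrees, less where a joint would pass 70% of its speed; a pose out of reach is approached as far as the arm can. A call is refused whole if a number of a shift passes 0.0417 or a number of a turn 0.125, either way. A call with a gripper value outside its range is refused whole. The fingers move at their own pace and stop on an object; "newtons" is the grip in N (left out, the last holds). Time passes only in rows, so rows that do not move let the fingers close. It gives the time, the measured TCP pose, the force, the opening and the grip force at its end, in the units of the state.
- arm.observe(): the state, without advancing time (a new reading comes with each control period).
- arm.grab_frame(name): name is "side" or "top"; returns the picture (384x512x3 uint8, red, green, blue); there is no depth.
- arm.get_calibration(name): a dict with "intrinsics" (3x3 intrinsics, pixels), "cam_to_world" (4x4, takes a point from camera to world coordinates). Camera axes: x right, y up, looking along -z (the intrinsics and any distortion apply to the point x, -y, -z); pixel columns grow to the right and rows downward; lengths in m; the calibration is good to about 2 mm. A picture is of the moment at which its call begins. get_calibration takes no time and is no camera call.
- arm.close_job(): hands the job in; it is judged then, once.
Trained networks look in the newest picture that a camera, given by its name, has taken for a name from the list of things; names that differ only in an ending like _2 or _b are one class to them, and where a whole thing is asked for, a point or a joint stands for the part that bears it (a point fixed in the world has none). Each returns a list of dicts, best first, with "conf" (0 to 1); they miss things now and then, are a little off and sometimes report something else, mostly with a low value. They report only what shows in the picture. A call takes as long as a camera call. They do not tell look-alikes from the thing itself.
- arm.silhouettes(camera, thing): "pixels" (384x512 bool, what is visible of it) and "xy" ([column, row] as shares, 0 to 1, of the picture: columns of its width, rows of its height, amid what is visible of it).
- arm.mark_of(camera, thing): "xy" ([column, row] as shares, 0 to 1, of the picture: columns of its width, rows of its height: a listed point, or the origin of a listed thing).
The state is a dict: "time": time; "qpos": joint angles; "qvel": joint speeds; "joint_torque": joint torques, N m; "tcp_pos": TCP position; "ee_rot": TCP orientation; "force": force on the tool from outside, world axes, zero at the start; "wrist_torque": the same for the moment, N m; "gripper_width": finger opening in m; "gripper_force": force on a finger pad.
Only numpy, scipy, OpenCV 4.12 (cv2) and the standard library are available. Lean on these libraries where they do the work, as an engineer would, in place of code of your own. Each camera call takes 0.05 s, during which the arm holds its last target. There are 200 camera calls.

## Working session

There is one attempt and no reset: what is moved stays moved. The work goes in short steps, Python scripts to look and compute and a tool call to move; the robot and the scene stay as the last step left them, time stands still between calls to the robot, and variables do not carry over. Pictures are saved under pics/ and viewed, at most 10 in all, crops included, and the job is handed in when it is done.

Besides the shell and the picture viewer there is one more tool, called by a JSON object that holds its "api" and its "payload", one argument or row to a line. servo_tool: Moves the arm, as the interface text tells. Its arguments: {"type":"object","properties":{"targets":{"type":"array","items":{"type":"array","items":{"type":"number"}}},"newtons":{"type":"number"}},"required":["targets"]}

```bash
mkdir -p pics; ls
cat > h.py <<'E'
import numpy as np, cv2
from rig import arm
def ray(c,px):
    k=arm.get_calibration(c);K=np.array(k["intrinsics"]);T=np.array(k["cam_to_world"])
    d=np.linalg.inv(K)@[px[0],px[1],1];d=T[:3,:3]@[d[0],-d[1],-d[2]]
    return T[:3,3],d
def onz(c,px,z):
    o,d=ray(c,px);return o+d*(z-o[2])/d[2]
def proj(c,p):
    k=arm.get_calibration(c);K=np.array(k["intrinsics"]);T=np.array(k["cam_to_world"])
    q=T[:3,:3].T@(np.asarray(p)-T[:3,3]);u=K@[q[0],-q[1],-q[2]];return u[:2]/u[2]
def px(r):return np.array(r["xy"])*[512,384]
E
python3 - <<'E'
from h import *
np.set_printoptions(precision=4,suppress=True)
a=arm.grab_frame("top");b=arm.grab_frame("side")
for n,i in(("top",a),("side",b)): cv2.imwrite(f"pics/{n}0.png",cv2.resize(i[:,:,::-1],(800,600),interpolation=cv2.INTER_CUBIC))
for c in("top","side"):
    k=arm.get_calibration(c);print(c,k)
    for t,z in(("mallet",0.006),("mat",0),("fixture",0),("lug_left",.036),("lug_right",.036),("cap_tray",0)):
        for r in arm.mark_of(c,t): print(t,r["conf"],px(r),onz(c,px(r),z))
print(arm.observe(),arm.tip_reach)
E
```

```text
pics
top {'intrinsics': array([[453.8102,   0.    , 258.3057],
       [  0.    , 453.8102, 194.5058],
       [  0.    ,   0.    ,   1.    ]]), 'cam_to_world': array([[ 0.0291,  0.9946, -0.1   ,  0.3839],
       [-0.9995,  0.0282, -0.0108, -0.0351],
       [-0.0079,  0.1003,  0.9949,  1.3667],
       [ 0.    ,  0.    ,  0.    ,  1.    ]])}
mallet 0.89 [358.5024 231.2064] [ 0.4191 -0.3224  0.006 ]
mallet 0.85 [368.9984 280.2048] [ 0.2758 -0.3543  0.006 ]
mallet 0.72 [317.696  249.9072] [ 0.3602 -0.2017  0.006 ]
mat 0.6 [355.9936 229.2096] [ 0.425  -0.3161  0.    ]
lug_left 0.66 [234.3936 188.1984] [0.5344 0.0505 0.036 ]
lug_right 0.61 [293.7856 200.4096] [ 0.5032 -0.1255  0.036 ]
cap_tray 0.73 [157.696  209.2032] [0.4681 0.2824 0.    ]
side {'intrinsics': array([[467.4663,   0.    , 259.0408],
       [  0.    , 467.4663, 181.8042],
       [  0.    ,   0.    ,   1.    ]]), 'cam_to_world': array([[-0.863 ,  0.3284, -0.384 , -0.0324],
       [-0.5052, -0.5741,  0.6443,  0.858 ],
       [-0.0089,  0.75  ,  0.6614,  0.9786],
       [ 0.    ,  0.    ,  0.    ,  1.    ]])}
mallet 0.88 [319.69
[... 238 characters left out ...]
04] [ 0.5397 -0.0321  0.    ]
lug_left 0.7 [236.1856 202.2912] [0.5271 0.0504 0.036 ]
lug_right 0.76 [271.104  171.1872] [ 0.5076 -0.1224  0.036 ]
cap_tray 0.97 [204.0832 277.7088] [0.4702 0.2965 0.    ]
{'time': 0.7, 'qpos': array([-1.173 ,  0.4231,  1.6299, -0.    ,  1.0886, -0.019 ]), 'qvel': array([ 0.0008,  0.    , -0.0008,  0.0007,  0.0008,  0.0003]), 'joint_torque': array([ -0.0015, -55.7193, -28.2095,  -0.    ,   0.0008,   0.    ]), 'tcp_pos': array([ 0.253 , -0.5715,  0.2129]), 'ee_rot': array([-3.0736, -0.65  ,  0.    ]), 'force': array([-0.5605,  0.0411,  0.1751]), 'wrist_torque': array([-0.0173, -0.0191, -0.0277]), 'gripper_force': 0.0, 'gripper_width': 0.08497983927969659} 0.019
```

View pics/top0.png

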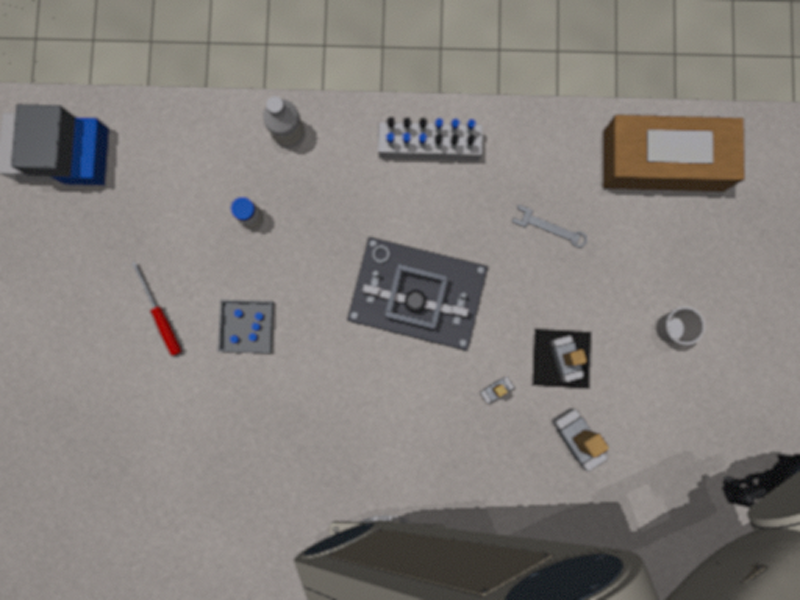

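View pics/side0.png

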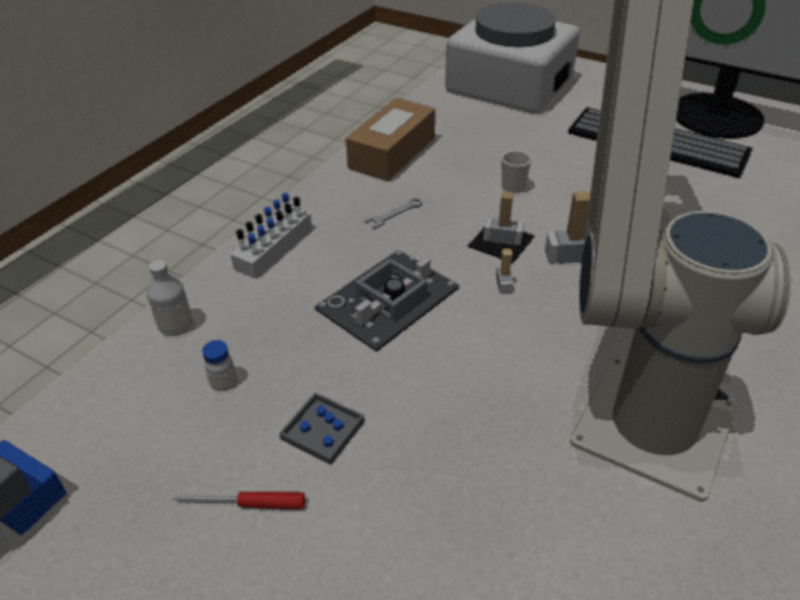

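Three mallets show in the top picture: one on the black mat at (570,358), a bigger one at (580,440) and a small one at (497,390), all in 800-px coordinates. The one on the mat fits, since it is middle-sized and stands on the mat. The fixture is at (418,294), and the carrier lies across it with its lugs at about (373,288) and (459,310). I'll confirm this in a crop and measure.

Run:
```python
from h import *
np.set_printoptions(precision=4,suppress=True)
a=arm.grab_frame("top");
cv2.imwrite("pics/crop1.png",cv2.resize(a[145:315,215:400][:,:,::-1],None,fx=3.5*1.2,fy=3.5,interpolation=cv2.INTER_CUBIC) if 0 else cv2.resize(a[145:305,215:400][:,:,::-1],None,fx=3.75,fy=3.75,interpolation=cv2.INTER_CUBIC))
def rect(m,z):
    ys,xs=np.nonzero(m); P=np.array([onz("top",p,z)[:2] for p in np.c_[xs,ys]]).astype(np.float32)
    return cv2.minAreaRect(P*1000),len(P)
for t,z in(("mallet",.046),("mat",.006),("fixture",.012),("carrier",.05)):
    for r in arm.silhouettes("top",t): print(t,round(r["conf"],2),px(r),rect(r["pixels"],z))
```

```text
mallet 0.92 [372.3776 281.5872] (((280.30731201171875, -353.1888122558594), (114.34172821044922, 63.90765380859375), 34.80845642089844), 794)
mallet 0.6 [360.2944 231.3984] (((425.7812805175781, -331.15606689453125), (76.00666046142578, 52.07001876831055), 15.63260555267334), 384)
mat 0.7 [351.7952 230.208 ] (((425.9090270996094, -323.75054931640625), (111.64249420166016, 107.4027328491211), 0.16825705766677856), 883)Traceback (most recent call last):
  File "<stdin>", line 9, in <module>
  File "<stdin>", line 6, in rect
  File "h.py", line 8, in onz
    o,d=ray(c,px);return o+d*(z-o[2])/d[2]
        ~~~^^^^^^
  File "h.py", line 4, in ray
    k=arm.get_calibration(c);K=np.array(k["intrinsics"]);T=np.array(k["cam_to_world"])
ValueError: time passes only in moves, steps and waits
```

View pics/crop1.png

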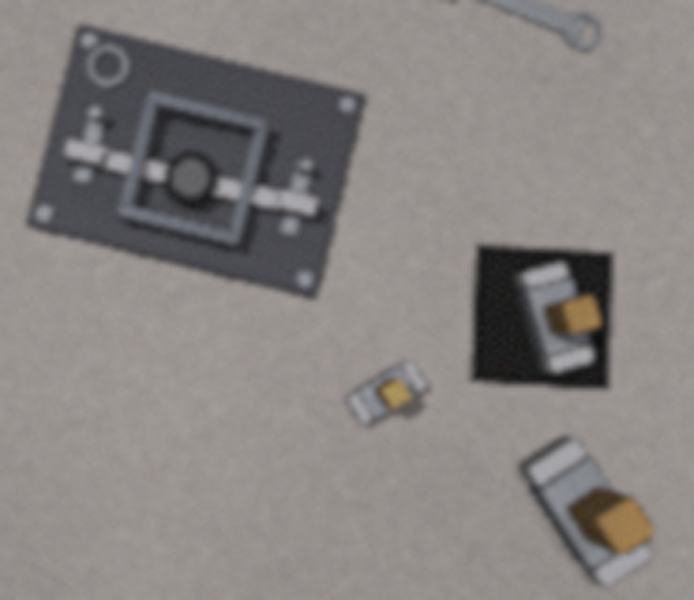

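The crop confirms it: the middle-sized mallet stands on the mat (crop 557,317), and the larger and smaller ones stand off it. Plate corners in the crop are (80,27), (365,95), (316,297) and (27,226). Something small also sits just behind each lug, at (83,172) and (290,226).

```bash
cat >> h.py <<'E'
_k={}
def cal(c):
    if c not in _k: k=arm.get_calibration(c);_k[c]=(np.array(k["intrinsics"]),np.array(k["cam_to_world"]))
    return _k[c]
def ray(c,px):
    K,T=cal(c);d=np.linalg.inv(K)@[px[0],px[1],1];return T[:3,3],T[:3,:3]@[d[0],-d[1],-d[2]]
def tri(p,q):
    o1,d1=ray("top",p);o2,d2=ray("side",q)
    s=np.linalg.lstsq(np.c_[d1,-d2],o2-o1,rcond=None)[0];a=o1+d1*s[0];b=o2+d2*s[1];return (a+b)/2,np.linalg.norm(a-b)
E
python3 - <<'E'
from h import *
np.set_printoptions(precision=4,suppress=True)
cp=lambda u,v:((u+.5)/3.75-.5+215,(v+.5)/3.75-.5+145)
C=[onz("top",cp(*p),.012)[:2] for p in((80,27),(365,95),(316,297),(27,226))]
print("plate",np.array(C),np.mean(C,0))
fl,fr,nr,nl=C
yl=(fl-fr)+(nl-nr);xl=(fl-nl)+(fr-nr)
yx=np.arctan2(xl[1],xl[0]);yy=np.arctan2(-yl[0],yl[1]);print("yaws",yx,yy,np.linalg.norm(xl)/2,np.linalg.norm(yl)/2)
yaw=(yx+yy)/2;O=np.mean(C,0);R=np.array([[np.cos(yaw),-np.sin(yaw)],[np.sin(yaw),np.cos(yaw)]])
f=lambda p:R.T@(p[:2]-O)
for n,p,z in(("pinL",(95,113),.048),("pinR",(306,164),.048),("thingL",(83,172),.012),("thingR",(290,226),.012),("thingL h",(83,172),.04),("thingR h",(290,226),.04),
 ("lugLnearL",(66,158),.056),("lugLnearR",(101,166),.056),("lugRnearL",(284,208),.056),("lugRnearR",(315,216),.056)):
    w=onz("top",cp(*p),z);print(n,w,f(w))
H=[onz("top",cp(*p),.122)[:2] for p in((562,303),(597,294),(602,325),(568,333))];print("handle",np.array(H),np.mean(H,0))
H=[onz("top",cp(*p),.046)[:2] for p in((519,272),(566,262),(596,358),(550,373))];print("head",np.array(H),np.mean(H,0))
h=np.array(H);v=h[0]+h[1]-h[2]-h[3];print("mallet yaw",np.arctan2(v[1],v[0]),np.linalg.norm(v)/2)
M=[onz("top",cp(*p),.006)[:2] for p in((478,246),(612,253),(607,387),(472,380))];print("mat",np.mean(M,0),np.array(M))
t={};
for n in("lug_left","lug_right","mallet"):
    a=arm.mark_of("top",n);b=arm.mark_of("side",n)
    if n=="mallet": a=[min(a,key=lambda r:np.hypot(*(px(r)-[358,231])))];b=[min(b,key=lambda r:np.hypot(*(px(r)-[320,155])))]
    w,e=tri(px(a[0]),px(b[0]));print(n,w,e,f(w))
E
```

```text
plate [[ 0.6481  0.0511]
 [ 0.599  -0.1799]
 [ 0.4357 -0.1438]
 [ 0.4857  0.0879]] [ 0.5421 -0.0462]
yaws -0.22032940460880338 -0.21096476778057935 0.1668329568100804 0.23659805412862403
pinL [0.5731 0.0347 0.048 ] [0.013  0.0857]
pinR [ 0.5376 -0.131   0.048 ] [ 0.0138 -0.0839]
thingL [0.5304 0.0447 0.012 ] [-0.0309  0.0862]
thingR [ 0.4917 -0.1219  0.012 ] [-0.033  -0.0848]
thingL h [0.5273 0.043  0.04  ] [-0.0335  0.084 ]
thingR h [ 0.4895 -0.1202  0.04  ] [-0.0356 -0.0835]
lugLnearL [0.5361 0.0556 0.056 ] [-0.0276  0.0982]
lugLnearR [0.5307 0.0283 0.056 ] [-0.0271  0.0703]
lugRnearL [ 0.502  -0.1142  0.056 ] [-0.0246 -0.075 ]
lugRnearR [ 0.4965 -0.1382  0.056 ] [-0.0249 -0.0997]
handle [[ 0.4323 -0.3142]
 [ 0.4396 -0.3396]
 [ 0.4172 -0.3433]
 [ 0.4107 -0.3186]] [ 0.425  -0.3289]
head [[ 0.4583 -0.2978]
 [ 0.4671 -0.3341]
 [ 0.3937 -0.3576]
 [ 0.3812 -0.3223]] [ 0.4251 -0.3279]
mallet yaw 0.30834707049663 0.07897887286633343
mat [ 0.4259 -0.3245] [[ 0.4804 -0.2729]
 [ 0.4779 -0.3798]
 [ 0.3714 -0.3761]
 [ 0.3738 -0.2693]]
lug_left [0.5293 0.0424 0.0279] 0.005521184634279071 [-0.0315  0.0838]
lug_right [ 0.5075 -0.1222  0.0362] 3.293921229823171e-05 [-0.0176 -0.0817]
mallet [ 0.423  -0.3206 -0.0041] 0.011302402414886933 [-0.0577 -0.2936]
```

{"api": "servo_tool", "payload": {
  "targets": [
    [0.0319,-0.019,0,0,0,0,100],
    [0.0319,-0.019,0,0,0,0,100],
    [0.0319,-0.019,0,0,0,0,100],
    [0.0319,-0.019,0,0,0,0,100],
    [0.0319,-0.019,0,0,0,0,100],
    [0.0319,-0.019,0,0,0,0,100],
    [0.0319,-0.019,0,0,0,0,100],
    [0.0319,-0.019,0,0,0,0,100],
    [0,0,0,0,0,-0.122,100],
    [0,0,0,0,0,-0.122,100],
    [0,0,0,0,0,-0.122,100],
    [0,0,0,0,0,-0.122,100],
    [0,0,0,0,0,-0.122,100],
    [0,0,0,0,0,-0.122,100],
    [0,0,0,0,0,-0.122,100],
    [0,0,0,0,0,-0.122,100],
    [0,0,0,0,0,-0.122,100],
    [0,0,0,0,0,-0.122,100],
    [0,0,0,0,0,-0.122,100],
    [0,0,0,0,0,-0.122,100]
  ]
}}

```text
time: 2.87
tcp_pos: [0.4249, -0.3292, 0.213]
ee_rot: [1.844, 2.543, 0.0]
force: [-0.2, -0.6, -0.3]
gripper_width: 0.0854
gripper_force: 0.0
```

```bash
cat >> h.py <<'E'
from scipy.spatial.transform import Rotation as Ro
def st(*tg):
    s=arm.observe();R=Ro.from_rotvec(s["ee_rot"]).as_matrix();p=s["tcp_pos"]
    print("t",round(s["time"],2),"p",p.round(4),"xang",np.arctan2(R[1,0],R[0,0]).round(4),"yang",np.arctan2(R[1,1],R[0,1]).round(4),"z",R[:,2].round(3),"F",s["force"].round(1),"w",round(s["gripper_width"],4),"q",s["qpos"].round(2))
    for t in tg:
        d=np.array(t)-p;print("tool shift",(R.T@d).round(4))
E
python3 -c "
from h import *
st((.425,-.3285,.13),(.425,-.3285,.096))"
```

```text
t 2.87 p [ 0.4249 -0.3292  0.213 ] xang 1.8868 yang 0.316 z [ 0. -0. -1.] F [-0.2 -0.6 -0.3] w 0.0854 q [-0.68  0.3   1.82  0.    1.02 -1.  ]
tool shift [0.0006 0.0003 0.083 ]
tool shift [0.0007 0.0003 0.117 ]
```

{"api": "servo_tool", "payload": {
  "targets": [
    [0.0006,0.0003,0.02,0,0,0.008,100],
    [0,0,0.03,0,0,0,100],
    [0,0,0.03,0,0,0,100],
    [0,0,0.02,0,0,0,100],
    [0,0,0.01,0,0,0,100],
    [0,0,0.007,0,0,0,100],
    [0,0,0,0,0,0,100],
    [0,0,0,0,0,0,0],
    [0,0,0,0,0,0,0],
    [0,0,0,0,0,0,0],
    [0,0,0,0,0,0,0],
    [0,0,0,0,0,0,0],
    [0,0,0,0,0,0,0],
    [0,0,0,0,0,0,0],
    [0,0,0,0,0,0,0],
    [0,0,0,0,0,0,0]
  ],
  "newtons": 80
}}

```text
time: 4.2
tcp_pos: [0.4255, -0.3289, 0.097]
ee_rot: [1.861, 2.529, -0.0]
force: [-0.7, 0.7, 6.2]
gripper_width: 0.0213
gripper_force: 78.6
```

Run:
```python
from h import *
st((.425,-.3285,.096))
```

```text
t 4.2 p [ 0.4255 -0.3289  0.097 ] xang 1.8728 yang 0.302 z [ 0.001 -0.001 -1.   ] F [-0.7  0.7  6.2] w 0.0213 q [-0.68  0.46  1.9   0.    0.78 -0.98]
tool shift [ 0.0005 -0.0003  0.001 ]
```

{"api": "servo_tool", "payload": {
  "targets": [
    [0,0,-0.01,0,0,0,0],
    [0,0,-0.02,0,0,0,0],
    [0,0,-0.03,0,0,0,0],
    [0,0,-0.035,0,0,0,0],
    [0,0,0,0,0,0.104,0],
    [0,0,0,0,0,0.104,0],
    [0,0,0,0,0,0.104,0],
    [0,0,0,0,0,0.104,0],
    [0,0,0,0,0,0.101,0],
    [0.015,-0.0045,0,0,0,0,0],
    [0.03,-0.0045,0,0,0,0,0],
    [0.03,-0.0045,0,0,0,0,0],
    [0.03,-0.0045,0,0,0,0,0],
    [0.03,-0.0045,0,0,0,0,0],
    [0.03,-0.0045,0,0,0,0,0],
    [0.03,-0.0045,0,0,0,0,0],
    [0.021,-0.0075,0,0,0,0,0],
    [0,0,0,0,0,0,0],
    [0,0,0,0,0,0,0]
  ]
}}

```text
time: 5.78
tcp_pos: [0.4322, -0.1077, 0.1911]
ee_rot: [-2.443, -1.975, 0.001]
force: [1.0, -0.2, -3.7]
gripper_width: 0.0211
gripper_force: 79.5
```

```bash
cat >> h.py <<'E'
O=np.array([.5421,-.0462]);YW=-.215
RF=np.array([[np.cos(YW),-np.sin(YW)],[np.sin(YW),np.cos(YW)]])
def fx(p): return RF.T@(np.asarray(p)[:2]-O)
def pf(): print("tcp in fixture",fx(arm.observe()["tcp_pos"]).round(4))
E
python3 - <<'E'
from h import *
st();pf();w=lambda x,y:RF@[x,y]+O
a=arm.grab_frame("top")[120:280,200:400];b=arm.grab_frame("side")[110:270,190:390]
cv2.imwrite("pics/c2.png",cv2.resize(np.vstack([a,b])[:,:,::-1],None,fx=1.87,fy=1.87,interpolation=cv2.INTER_CUBIC) if 0 else cv2.resize(np.hstack([a,b])[:,:,::-1],None,fx=2,fy=3,interpolation=cv2.INTER_CUBIC))
E
```

```text
t 5.78 p [ 0.4322 -0.1077  0.1911] xang 1.3596 yang -0.2112 z [-0.001  0.    -1.   ] F [ 1.  -0.2 -3.7] w 0.0211 q [-0.27  0.19  2.03 -0.    0.92 -0.06]
tcp in fixture [-0.0943 -0.0835]
```

View pics/c2.png

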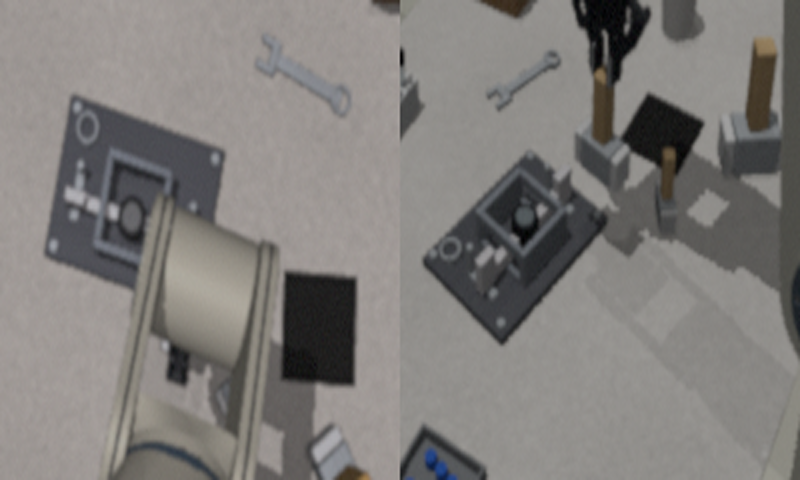

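The side view shows the mallet held upright and square to the carrier. The small mallet at (668,190) wasn't disturbed. I'll lower it behind the right lug.

{"api": "servo_tool", "payload": {
  "targets": [
    [-0.0015,0,0.03,0,0,0,0],
    [0,0,0.03,0,0,0.004,0],
    [0,0,0.015,0,0,0,0],
    [0,0,0.007,0,0,0,0],
    [0,0.006,0,0,0,0,0],
    [0,0.006,0,0,0,0,0],
    [0,0.006,0,0,0,0,0],
    [0,0.003,0,0,0,0,0],
    [0,0.001,0,0,0,0,0],
    [0,0,0,0,0,0,0],
    [0,0,0,0,0,0,0]
  ]
}}

```text
time: 6.8
tcp_pos: [0.4541, -0.1154, 0.1093]
ee_rot: [2.451, 1.965, 0.0]
force: [-0.3, -0.6, -3.4]
gripper_width: 0.0209
gripper_force: 79.5
```

Run:
```python
from h import *
st();pf()
```

```text
t 6.8 p [ 0.4541 -0.1154  0.1093] xang 1.352 yang -0.2188 z [ 0. -0. -1.] F [-0.3 -0.6 -3.4] w 0.0209 q [-0.27  0.36  2.04  0.    0.74 -0.06]
tcp in fixture [-0.0712 -0.0863]
```

{"api": "servo_tool", "payload": {
  "targets": [
    [0,0.001,0,0,0,0,0],
    [0,0.001,0,0,0,0,0],
    [0,0.001,0,0,0,0,0],
    [0,0.001,0,0,0,0,0],
    [0,0,0,0,0,0,0]
  ]
}}

```text
time: 7.22
tcp_pos: [0.4583, -0.1163, 0.109]
ee_rot: [2.451, 1.965, 0.0]
force: [0.7, -0.6, -3.8]
gripper_width: 0.0211
gripper_force: 79.5
```

{"api": "servo_tool", "payload": {
  "targets": [
    [0,0.001,0,0,0,0,0],
    [0,0.001,0,0,0,0,0],
    [0,0,0,0,0,0,0]
  ]
}}

```text
time: 7.47
tcp_pos: [0.4602, -0.1168, 0.1089]
ee_rot: [2.451, 1.965, 0.0]
force: [0.0, -0.6, -3.5]
gripper_width: 0.0214
gripper_force: 79.5
```

{"api": "servo_tool", "payload": {
  "targets": [
    [0,0.001,0,0,0,0,0],
    [0,0.001,0,0,0,0,0],
    [0,0,0,0,0,0,0]
  ]
}}

```text
time: 7.72
tcp_pos: [0.4613, -0.117, 0.1087]
ee_rot: [-2.45, -1.965, 0.002]
force: [-1.8, 0.2, -1.4]
gripper_width: 0.0209
gripper_force: 79.6
```

Contact on the right lug with the face at about x = -24 mm, which agrees with the picture. Next, find the left lug.

{"api": "servo_tool", "payload": {
  "targets": [
    [0,-0.007,0,0,0,0,0],
    [0,-0.015,0,0,0,0,0],
    [0,0,-0.03,0,0,0,0],
    [0,0,-0.03,0,0,0,0],
    [0.02,0,0,0,0,0,0],
    [0.035,0,0,0,0,0,0],
    [0.035,0,0,0,0,0,0],
    [0.035,0,0,0,0,0,0],
    [0.03,0,0,0,0,0,0],
    [0.016,0,0,0,0,0,0],
    [0,0,0,0,0,0,0],
    [0,0,0.02,0,0,0,0],
    [0,0,0.03,0,0,0,0],
    [0,0,0.01,0,0,0,0],
    [0,0,0,0,0,0,0]
  ]
}}

```text
time: 8.97
tcp_pos: [0.4749, 0.054, 0.1067]
ee_rot: [-2.449, -1.963, 0.008]
force: [-0.3, -0.1, -3.9]
gripper_width: 0.0212
gripper_force: 80.0
```

Run:
```python
from h import *
st();pf()
```

```text
t 8.97 p [0.4749 0.054  0.1067] xang 1.3515 yang -0.2193 z [-0.006 -0.001 -1.   ] F [-0.3 -0.1 -3.9] w 0.0212 q [ 0.09  0.38  2.02 -0.    0.75  0.31]
tcp in fixture [-0.087   0.0835]
```

{"api": "servo_tool", "payload": {
  "targets": [
    [0.001,0,-0.002,0,0,0,0],
    [0,0.006,0,0,0,0,0],
    [0,0.005,0,0,0,0,0],
    [0,0.002,0,0,0,0,0],
    [0,0,0,0,0,0,0]
  ]
}}

```text
time: 9.38
tcp_pos: [0.4921, 0.0525, 0.1119]
ee_rot: [2.45, 1.964, 0.003]
force: [-0.9, 0.3, -4.2]
gripper_width: 0.0209
gripper_force: 80.0
```

{"api": "servo_tool", "payload": {
  "targets": [
    [0,0.001,0,0,0,0,0],
    [0,0.001,0,0,0,0,0],
    [0,0,0,0,0,0,0]
  ]
}}

```text
time: 9.63
tcp_pos: [0.4926, 0.0522, 0.111]
ee_rot: [2.451, 1.965, 0.0]
force: [0.0, 0.0, -4.2]
gripper_width: 0.0212
gripper_force: 80.0
```

{"api": "servo_tool", "payload": {
  "targets": [
    [0,0.001,0,0,0,0,0],
    [0,0.001,0,0,0,0,0],
    [0,0,0,0,0,0,0]
  ]
}}

```text
time: 9.88
tcp_pos: [0.4946, 0.0518, 0.1109]
ee_rot: [2.451, 1.965, 0.0]
force: [1.1, 0.4, -4.5]
gripper_width: 0.021
gripper_force: 80.0
```

{"api": "servo_tool", "payload": {
  "targets": [
    [0,0.001,0,0,0,0,0],
    [0,0.001,0,0,0,0,0],
    [0,0,0,0,0,0,0]
  ]
}}

```text
time: 10.13
tcp_pos: [0.4963, 0.0514, 0.1109]
ee_rot: [-2.451, -1.965, 0.0]
force: [-0.6, 0.2, -4.1]
gripper_width: 0.0206
gripper_force: 80.0
```

Run:
```python
from h import *
st();pf()
```

```text
t 10.13 p [0.4963 0.0514 0.1109] xang 1.3518 yang -0.219 z [-0.  0. -1.] F [-0.6  0.2 -4.1] w 0.0206 q [0.08 0.4  1.98 0.   0.77 0.3 ]
tcp in fixture [-0.0655  0.0856]
```

{"api": "servo_tool", "payload": {
  "targets": [
    [0,0.001,0,0,0,0,0],
    [0,0.001,0,0,0,0,0],
    [0,0,0,0,0,0,0]
  ]
}}

```text
time: 10.38
tcp_pos: [0.4972, 0.051, 0.1107]
ee_rot: [-2.45, -1.964, 0.003]
force: [-3.9, 0.9, -1.6]
gripper_width: 0.0208
gripper_force: 80.3
```

{"api": "servo_tool", "payload": {
  "targets": [
    [0,0.001,0,0,0,0,0],
    [0,0.001,0,0,0,0,0],
    [0,0,0,0,0,0,0]
  ]
}}

```text
time: 10.63
tcp_pos: [0.499, 0.0506, 0.1106]
ee_rot: [-2.45, -1.964, 0.003]
force: [-4.4, 1.4, -1.1]
gripper_width: 0.0209
gripper_force: 80.3
```

Run:
```python
from h import *
st();pf()
```

```text
t 10.63 p [0.499  0.0506 0.1106] xang 1.3517 yang -0.2191 z [-0.003  0.    -1.   ] F [-4.4  1.4 -1.1] w 0.0209 q [0.08 0.4  1.97 0.   0.78 0.3 ]
tcp in fixture [-0.0627  0.0854]
```

{"api": "servo_tool", "payload": {
  "targets": [
    [0,0.001,0,0,0,0,0],
    [0,0.001,0,0,0,0,0],
    [0,0.001,0,0,0,0,0],
    [0,0,0,0,0,0,0],
    [0,-0.007,0,0,0,0,0],
    [0,-0.02,0,0,0,0,0],
    [0,0,-0.03,0,0,0,0],
    [0,0,-0.03,0,0,0,0],
    [-0.02,0,0,0,0,0,0],
    [-0.035,0,0,0,0,0,0],
    [-0.035,0,0,0,0,0,0],
    [-0.035,0,0,0,0,0,0],
    [-0.03,0,0,0,0,0,0],
    [-0.015,0,0,0,0,0,0],
    [0,0,0,0,0,0,0],
    [0,0,0.02,0,0,0,0],
    [0,0,0.03,0,0,0,0],
    [0,0,0.01,0,0,0,0],
    [0,0,0,0,0,0,0]
  ]
}}

```text
time: 12.22
tcp_pos: [0.4381, -0.1093, 0.1089]
ee_rot: [-2.448, -1.963, 0.004]
force: [-0.8, -0.2, -3.4]
gripper_width: 0.0207
gripper_force: 80.2
```

Run:
```python
from h import *
st();pf()
```

```text
t 12.22 p [ 0.4381 -0.1093  0.1089] xang 1.3522 yang -0.2186 z [-0.005  0.001 -1.   ] F [-0.8 -0.2 -3.4] w 0.0207 q [-0.27  0.34  2.07  0.    0.73 -0.05]
tcp in fixture [-0.0882 -0.0838]
```

{"api": "servo_tool", "payload": {
  "targets": [
    [-0.001,0.006,0,0,0,0,0],
    [0,0.006,0,0,0,0,0],
    [0,0.004,0,0,0,0,0],
    [0,0.002,0,0,0,0,0],
    [0,0.001,0,0,0,0,0],
    [0,0.001,0,0,0,0,0],
    [0,0.001,0,0,0,0,0],
    [0,0.001,0,0,0,0,0],
    [0,0.001,0,0,0,0,0],
    [0,0.001,0,0,0,0,0],
    [0,0.001,0,0,0,0,0],
    [0,0.001,0,0,0,0,0],
    [0,0.001,0,0,0,0,0],
    [0,0,0,0,0,0,0]
  ]
}}

```text
time: 13.38
tcp_pos: [0.4643, -0.1166, 0.1104]
ee_rot: [-2.448, -1.963, 0.004]
force: [-4.7, 0.5, -1.6]
gripper_width: 0.0211
gripper_force: 80.4
```

Run:
```python
from h import *
st();pf()
```

```text
t 13.38 p [ 0.4643 -0.1166  0.1104] xang 1.3518 yang -0.219 z [-0.004  0.001 -1.   ] F [-4.7  0.5 -1.6] w 0.0211 q [-0.27  0.37  2.02 -0.    0.76 -0.05]
tcp in fixture [-0.061  -0.0854]
```

{"api": "servo_tool", "payload": {
  "targets": [
    [0,0.001,0,0,0,0,0],
    [0,0.001,0,0,0,0,0],
    [0,0.001,0,0,0,0,0],
    [0,0.001,0,0,0,0,0],
    [0,0.001,0,0,0,0,0],
    [0,0,0,0,0,0,0]
  ]
}}

```text
time: 13.88
tcp_pos: [0.4689, -0.1177, 0.1103]
ee_rot: [-2.448, -1.964, 0.004]
force: [-6.8, 1.0, -2.0]
gripper_width: 0.021
gripper_force: 80.5
```

{"api": "servo_tool", "payload": {
  "targets": [
    [0,-0.007,0,0,0,0,0],
    [0,-0.023,0,0,0,0,0],
    [0,0,-0.03,0,0,0,0],
    [0,0,-0.03,0,0,0,0],
    [0.02,0,0,0,0,0,0],
    [0.035,0,0,0,0,0,0],
    [0.035,0,0,0,0,0,0],
    [0.035,0,0,0,0,0,0],
    [0.03,0,0,0,0,0,0],
    [0.016,0,0,0,0,0,0],
    [0,0,0,0,0,0,0],
    [0,0,0.02,0,0,0,0],
    [0,0,0.03,0,0,0,0],
    [0,0,0.01,0,0,0,0],
    [0,0,0,0,0,0,0],
    [0,0,0,0,0,0,0]
  ]
}}

```text
time: 15.22
tcp_pos: [0.4786, 0.0549, 0.1109]
ee_rot: [-2.451, -1.964, 0.001]
force: [0.4, -0.3, -4.5]
gripper_width: 0.021
gripper_force: 80.3
```

Run:
```python
from h import *
st();pf()
```

```text
t 15.22 p [0.4786 0.0549 0.1109] xang 1.3513 yang -0.2195 z [-0.001 -0.    -1.   ] F [ 0.4 -0.3 -4.5] w 0.021 q [0.09 0.37 2.01 0.   0.76 0.31]
tcp in fixture [-0.0836  0.0853]
```

{"api": "servo_tool", "payload": {
  "targets": [
    [0,0.006,0,0,0,0,0],
    [0,0.006,0,0,0,0,0],
    [0,0.005,0,0,0,0,0],
    [0,0.002,0,0,0,0,0],
    [0,0.001,0,0,0,0,0],
    [0,0.001,0,0,0,0,0],
    [0,0.001,0,0,0,0,0],
    [0,0.001,0,0,0,0,0],
    [0,0.001,0,0,0,0,0],
    [0,0.001,0,0,0,0,0],
    [0,0.001,0,0,0,0,0],
    [0,0.001,0,0,0,0,0],
    [0,0.001,0,0,0,0,0],
    [0,0.001,0,0,0,0,0],
    [0,0.001,0,0,0,0,0],
    [0,0.001,0,0,0,0,0],
    [0,0,0,0,0,0,0]
  ]
}}

```text
time: 16.63
tcp_pos: [0.5073, 0.0488, 0.1105]
ee_rot: [-2.449, -1.963, 0.004]
force: [-4.9, 2.0, -1.2]
gripper_width: 0.0209
gripper_force: 80.7
```

Run:
```python
from h import *
st();pf()
```

```text
t 16.63 p [0.5073 0.0488 0.1105] xang 1.3515 yang -0.2193 z [-0.004  0.    -1.   ] F [-4.9  2.  -1.2] w 0.0209 q [0.07 0.41 1.95 0.   0.78 0.29]
tcp in fixture [-0.0543  0.0854]
```

{"api": "servo_tool", "payload": {
  "targets": [
    [0,-0.007,0,0,0,0,0],
    [0,-0.025,0,0,0,0,0],
    [0,0,-0.03,0,0,0,0],
    [0,0,-0.03,0,0,0,0],
    [-0.02,0,0,0,0,0,0],
    [-0.035,0,0,0,0,0,0],
    [-0.035,0,0,0,0,0,0],
    [-0.035,0,0,0,0,0,0],
    [-0.03,0,0,0,0,0,0],
    [-0.016,0,0,0,0,0,0],
    [0,0,0,0,0,0,0],
    [0,0,0.02,0,0,0,0],
    [0,0,0.03,0,0,0,0],
    [0,0,0.01,0,0,0,0],
    [0,0,0,0,0,0,0],
    [0,0,0,0,0,0,0]
  ]
}}

```text
time: 17.97
tcp_pos: [0.4406, -0.1109, 0.1109]
ee_rot: [-2.45, -1.965, 0.001]
force: [0.5, -0.2, -3.1]
gripper_width: 0.0209
gripper_force: 80.5
```

Run:
```python
from h import *
st();pf()
```

```text
t 17.97 p [ 0.4406 -0.1109  0.1109] xang 1.3524 yang -0.2184 z [-0.001  0.    -1.   ] F [ 0.5 -0.2 -3.1] w 0.0209 q [-0.27  0.34  2.07  0.    0.73 -0.05]
tcp in fixture [-0.0854 -0.0849]
```

{"api": "servo_tool", "payload": {
  "targets": [
    [0,0.008,0,0,0,0,0],
    [0,0.007,0,0,0,0,0],
    [0,0.006,0,0,0,0,0],
    [0,0.002,0,0,0,0,0],
    [0,0.001,0,0,0,0,0],
    [0,0.001,0,0,0,0,0],
    [0,0.001,0,0,0,0,0],
    [0,0.001,0,0,0,0,0],
    [0,0.001,0,0,0,0,0],
    [0,0.001,0,0,0,0,0],
    [0,0.001,0,0,0,0,0],
    [0,0.001,0,0,0,0,0],
    [0,0.001,0,0,0,0,0],
    [0,0.001,0,0,0,0,0],
    [0,0.001,0,0,0,0,0],
    [0,0.001,0,0,0,0,0],
    [0,0.001,0,0,0,0,0],
    [0,0,0,0,0,0,0]
  ]
}}

```text
time: 19.47
tcp_pos: [0.4738, -0.1188, 0.1103]
ee_rot: [-2.448, -1.964, 0.004]
force: [-6.5, 1.5, -1.9]
gripper_width: 0.0212
gripper_force: 80.7
```

Run:
```python
from h import *
st();pf()
```

```text
t 19.47 p [ 0.4738 -0.1188  0.1103] xang 1.3521 yang -0.2187 z [-0.004  0.001 -1.   ] F [-6.5  1.5 -1.9] w 0.0212 q [-0.27  0.38  2.   -0.    0.77 -0.05]
tcp in fixture [-0.0513 -0.0855]
```

{"api": "servo_tool", "payload": {
  "targets": [
    [0,-0.007,0,0,0,0,0],
    [0,-0.028,0,0,0,0,0],
    [0,0,-0.03,0,0,0,0],
    [0,0,-0.03,0,0,0,0],
    [0.02,0,0,0,0,0,0],
    [0.035,0,0,0,0,0,0],
    [0.035,0,0,0,0,0,0],
    [0.035,0,0,0,0,0,0],
    [0.03,0,0,0,0,0,0],
    [0.016,0,0,0,0,0,0],
    [0,0,0,0,0,0,0],
    [0,0,0.02,0,0,0,0],
    [0,0,0.03,0,0,0,0],
    [0,0,0.01,0,0,0,0],
    [0,0,0,0,0,0,0],
    [0,0,0,0,0,0,0]
  ]
}}

```text
time: 20.8
tcp_pos: [0.4786, 0.0549, 0.1109]
ee_rot: [-2.451, -1.965, 0.001]
force: [-0.2, -0.1, -3.9]
gripper_width: 0.021
gripper_force: 80.6
```

Run:
```python
from h import *
st();pf()
```

```text
t 20.8 p [0.4786 0.0549 0.1109] xang 1.3513 yang -0.2195 z [-0.001 -0.    -1.   ] F [-0.2 -0.1 -3.9] w 0.021 q [ 0.09  0.37  2.01 -0.    0.76  0.31]
tcp in fixture [-0.0836  0.0853]
```

{"api": "servo_tool", "payload": {
  "targets": [
    [0,0.008,0,0,0,0,0],
    [0,0.008,0,0,0,0,0],
    [0,0.006,0,0,0,0,0],
    [0,0.003,0,0,0,0,0],
    [0,0.001,0,0,0,0,0],
    [0,0.001,0,0,0,0,0],
    [0,0.001,0,0,0,0,0],
    [0,0.001,0,0,0,0,0],
    [0,0.001,0,0,0,0,0],
    [0,0.001,0,0,0,0,0],
    [0,0.001,0,0,0,0,0],
    [0,0.001,0,0,0,0,0],
    [0,0.001,0,0,0,0,0],
    [0,0.001,0,0,0,0,0],
    [0,0.001,0,0,0,0,0],
    [0,0,0,0,0,0,0]
  ]
}}

```text
time: 22.13
tcp_pos: [0.5121, 0.0477, 0.1105]
ee_rot: [-2.449, -1.963, 0.005]
force: [-6.0, 1.7, -1.3]
gripper_width: 0.021
gripper_force: 81.0
```

Run:
```python
from h import *
st();pf()
```

```text
t 22.13 p [0.5121 0.0477 0.1105] xang 1.3515 yang -0.2193 z [-0.004  0.    -1.   ] F [-6.   1.7 -1.3] w 0.021 q [0.07 0.42 1.94 0.   0.79 0.29]
tcp in fixture [-0.0494  0.0854]
```

{"api": "servo_tool", "payload": {
  "targets": [
    [0,0.001,0,0,0,0,0],
    [0,0.001,0,0,0,0,0],
    [0,0,0,0,0,0,0]
  ]
}}

```text
time: 22.38
tcp_pos: [0.5139, 0.0474, 0.1105]
ee_rot: [-2.449, -1.963, 0.005]
force: [-5.0, 2.0, -1.2]
gripper_width: 0.0206
gripper_force: 81.0
```

{"api": "servo_tool", "payload": {
  "targets": [
    [0,0.001,0,0,0,0,0],
    [0,0,0,0,0,0,0]
  ]
}}

```text
time: 22.55
tcp_pos: [0.5149, 0.0472, 0.1104]
ee_rot: [-2.449, -1.963, 0.005]
force: [-4.8, 2.1, -1.5]
gripper_width: 0.0211
gripper_force: 81.0
```

{"api": "servo_tool", "payload": {
  "targets": [
    [0,0.001,0,0,0,0,0],
    [0,0,0,0,0,0,0]
  ]
}}

```text
time: 22.72
tcp_pos: [0.5158, 0.0469, 0.1105]
ee_rot: [-2.449, -1.963, 0.005]
force: [-5.4, 2.2, -0.3]
gripper_width: 0.021
gripper_force: 81.0
```

Run:
```python
from h import *
st();pf()
```

```text
t 22.72 p [0.5158 0.0469 0.1105] xang 1.3515 yang -0.2193 z [-0.004  0.    -1.   ] F [-5.4  2.2 -0.3] w 0.021 q [0.07 0.42 1.93 0.   0.79 0.29]
tcp in fixture [-0.0455  0.0854]
```

{"api": "servo_tool", "payload": {
  "targets": [
    [0,-0.007,0,0,0,0,0],
    [0,-0.03,0,0,0,0,0],
    [0,0,-0.03,0,0,0,0],
    [0,0,-0.03,0,0,0,0],
    [-0.02,0,0,0,0,0,0],
    [-0.035,0,0,0,0,0,0],
    [-0.035,0,0,0,0,0,0],
    [-0.035,0,0,0,0,0,0],
    [-0.03,0,0,0,0,0,0],
    [-0.016,0,0,0,0,0,0],
    [0,0,0,0,0,0,0],
    [0,0,0.02,0,0,0,0],
    [0,0,0.03,0,0,0,0],
    [0,0,0.01,0,0,0,0],
    [0,0,0,0,0,0,0]
  ]
}}

```text
time: 23.97
tcp_pos: [0.4426, -0.1113, 0.1089]
ee_rot: [-2.447, -1.963, 0.005]
force: [-0.3, -0.5, -3.1]
gripper_width: 0.0209
gripper_force: 80.7
```

{"api": "servo_tool", "payload": {
  "targets": [
    [0,0.008,0,0,0,0,0],
    [0,0.008,0,0,0,0,0],
    [0,0.006,0,0,0,0,0],
    [0,0.002,0,0,0,0,0],
    [0,0.001,0,0,0,0,0],
    [0,0.001,0,0,0,0,0],
    [0,0.001,0,0,0,0,0],
    [0,0.001,0,0,0,0,0],
    [0,0.001,0,0,0,0,0],
    [0,0.001,0,0,0,0,0],
    [0,0.001,0,0,0,0,0],
    [0,0.001,0,0,0,0,0],
    [0,0,0,0,0,0,0]
  ]
}}

```text
time: 25.05
tcp_pos: [0.4741, -0.1188, 0.1104]
ee_rot: [-2.449, -1.963, 0.004]
force: [-5.3, -0.1, -2.0]
gripper_width: 0.0212
gripper_force: 80.9
```

Run:
```python
from h import *
st();pf()
```

```text
t 25.05 p [ 0.4741 -0.1188  0.1104] xang 1.3517 yang -0.2191 z [-0.004  0.001 -1.   ] F [-5.3 -0.1 -2. ] w 0.0212 q [-0.27  0.38  2.   -0.    0.77 -0.05]
tcp in fixture [-0.0509 -0.0854]
```

Contact on the right again at -51 mm. I'll push on to about -45, then go gently.

{"api": "servo_tool", "payload": {
  "targets": [
    [0,0.001,0,0,0,0,0],
    [0,0.001,0,0,0,0,0],
    [0,0.001,0,0,0,0,0],
    [0,0.001,0,0,0,0,0],
    [0,0,0,0,0,0,0]
  ]
}}

```text
time: 25.47
tcp_pos: [0.478, -0.1196, 0.1104]
ee_rot: [-2.448, -1.963, 0.004]
force: [-5.3, 0.1, -2.8]
gripper_width: 0.021
gripper_force: 81.0
```

{"api": "servo_tool", "payload": {
  "targets": [
    [0,0.001,0,0,0,0,0],
    [0,0,0,0,0,0,0]
  ]
}}

```text
time: 25.63
tcp_pos: [0.4788, -0.1198, 0.1103]
ee_rot: [-2.448, -1.963, 0.004]
force: [-5.7, 0.6, -2.3]
gripper_width: 0.0208
gripper_force: 81.0
```

{"api": "servo_tool", "payload": {
  "targets": [
    [0,0.001,0,0,0,0,0],
    [0,0,0,0,0,0,0]
  ]
}}

```text
time: 25.8
tcp_pos: [0.4797, -0.12, 0.1103]
ee_rot: [-2.448, -1.963, 0.004]
force: [-6.7, 1.2, -0.6]
gripper_width: 0.0212
gripper_force: 81.0
```

{"api": "servo_tool", "payload": {
  "targets": [
    [0,0.001,0,0,0,0,0],
    [0,0,0,0,0,0,0]
  ]
}}

```text
time: 25.97
tcp_pos: [0.4806, -0.1202, 0.1103]
ee_rot: [-2.448, -1.963, 0.004]
force: [-5.4, 1.4, -2.7]
gripper_width: 0.0211
gripper_force: 81.0
```

Run:
```python
from h import *
st();pf()
```

```text
t 25.97 p [ 0.4806 -0.1202  0.1103] xang 1.3521 yang -0.2187 z [-0.004  0.001 -1.   ] F [-5.4  1.4 -2.7] w 0.0211 q [-0.27  0.39  1.98 -0.    0.77 -0.05]
tcp in fixture [-0.0443 -0.0854]
```

{"api": "servo_tool", "payload": {
  "targets": [
    [0,0.001,0,0,0,0,0],
    [0,0,0,0,0,0,0]
  ]
}}

```text
time: 26.13
tcp_pos: [0.4815, -0.1204, 0.1103]
ee_rot: [-2.448, -1.963, 0.005]
force: [-6.2, 0.9, -0.9]
gripper_width: 0.021
gripper_force: 81.0
```

{"api": "servo_tool", "payload": {
  "targets": [
    [0,0.001,0,0,0,0,0],
    [0,0,0,0,0,0,0]
  ]
}}

```text
time: 26.3
tcp_pos: [0.4821, -0.1206, 0.1102]
ee_rot: [-2.447, -1.963, 0.005]
force: [-6.3, 0.8, -1.8]
gripper_width: 0.0212
gripper_force: 81.0
```

{"api": "servo_tool", "payload": {
  "targets": [
    [0,0.001,0,0,0,0,0],
    [0,0,0,0,0,0,0]
  ]
}}

```text
time: 26.47
tcp_pos: [0.4827, -0.1207, 0.1101]
ee_rot: [-2.447, -1.963, 0.006]
force: [-7.5, 1.4, -0.8]
gripper_width: 0.0211
gripper_force: 81.1
```

Run:
```python
from h import *
st();pf()
```

```text
t 26.47 p [ 0.4827 -0.1207  0.1101] xang 1.3522 yang -0.2186 z [-0.006  0.001 -1.   ] F [-7.5  1.4 -0.8] w 0.0211 q [-0.27  0.4   1.98 -0.    0.78 -0.05]
tcp in fixture [-0.0421 -0.0854]
```

{"api": "servo_tool", "payload": {
  "targets": [
    [0,0.001,0,0,0,0,0],
    [0,0,0,0,0,0,0]
  ]
}}

```text
time: 26.63
tcp_pos: [0.4833, -0.1208, 0.11]
ee_rot: [-2.446, -1.962, 0.007]
force: [-6.9, 2.2, -0.4]
gripper_width: 0.0212
gripper_force: 81.1
```

{"api": "servo_tool", "payload": {
  "targets": [
    [0,0.001,0,0,0,0,0],
    [0,0,0,0,0,0,0]
  ]
}}

```text
time: 26.8
tcp_pos: [0.4839, -0.1209, 0.1099]
ee_rot: [-2.445, -1.962, 0.008]
force: [-9.9, 1.7, -0.6]
gripper_width: 0.021
gripper_force: 81.2
```

Run:
```python
from h import *
st();pf()
```

```text
t 26.8 p [ 0.4839 -0.1209  0.1099] xang 1.3523 yang -0.2185 z [-0.008  0.002 -1.   ] F [-9.9  1.7 -0.6] w 0.021 q [-0.27  0.4   1.97 -0.    0.78 -0.05]
tcp in fixture [-0.0409 -0.0854]
```

The force is rising and the tool no longer moves freely, so the right lug is on its pin. Next, finish the left.

{"api": "servo_tool", "payload": {
  "targets": [
    [0,-0.007,0,0,0,0,0],
    [0,-0.033,0,0,0,0,0],
    [0,0,-0.03,0,0,0,0],
    [0,0,-0.03,0,0,0,0],
    [0.02,0,0,0,0,0,0],
    [0.035,0,0,0,0,0,0],
    [0.035,0,0,0,0,0,0],
    [0.035,0,0,0,0,0,0],
    [0.03,0,0,0,0,0,0],
    [0.016,0,0,0,0,0,0],
    [0,0,0,0,0,0,0],
    [0,0,0.02,0,0,0,0],
    [0,0,0.03,0,0,0,0],
    [0,0,0.01,0,0,0,0],
    [0,0,0,0,0,0,0],
    [0,0,0,0,0,0,0]
  ]
}}

```text
time: 28.13
tcp_pos: [0.4855, 0.0534, 0.1109]
ee_rot: [-2.451, -1.965, 0.001]
force: [-0.2, 0.8, -3.0]
gripper_width: 0.0211
gripper_force: 80.8
```

{"api": "servo_tool", "payload": {
  "targets": [
    [0,0.008,0,0,0,0,0],
    [0,0.008,0,0,0,0,0],
    [0,0.006,0,0,0,0,0],
    [0,0.004,0,0,0,0,0],
    [0,0.001,0,0,0,0,0],
    [0,0.001,0,0,0,0,0],
    [0,0.001,0,0,0,0,0],
    [0,0.001,0,0,0,0,0],
    [0,0.001,0,0,0,0,0],
    [0,0.001,0,0,0,0,0],
    [0,0.001,0,0,0,0,0],
    [0,0,0,0,0,0,0]
  ]
}}

```text
time: 29.13
tcp_pos: [0.5163, 0.0467, 0.1105]
ee_rot: [-2.449, -1.964, 0.004]
force: [-5.5, 1.4, -0.9]
gripper_width: 0.0207
gripper_force: 81.2
```

Run:
```python
from h import *
st();pf()
```

```text
t 29.13 p [0.5163 0.0467 0.1105] xang 1.3519 yang -0.2189 z [-0.003  0.    -1.   ] F [-5.5  1.4 -0.9] w 0.0207 q [0.07 0.42 1.93 0.   0.79 0.29]
tcp in fixture [-0.0451  0.0853]
```

{"api": "servo_tool", "payload": {
  "targets": [
    [0,0.001,0,0,0,0,0],
    [0,0.001,0,0,0,0,0],
    [0,0,0,0,0,0,0]
  ]
}}

```text
time: 29.38
tcp_pos: [0.5179, 0.0463, 0.1105]
ee_rot: [-2.449, -1.964, 0.005]
force: [-5.4, 2.0, -0.4]
gripper_width: 0.0209
gripper_force: 81.2
```

{"api": "servo_tool", "payload": {
  "targets": [
    [0,0.001,0,0,0,0,0],
    [0,0,0,0,0,0,0]
  ]
}}

```text
time: 29.55
tcp_pos: [0.5183, 0.0461, 0.1104]
ee_rot: [-2.448, -1.963, 0.006]
force: [-7.5, 2.1, 1.0]
gripper_width: 0.0212
gripper_force: 81.3
```

{"api": "servo_tool", "payload": {
  "targets": [
    [0,0.001,0,0,0,0,0],
    [0,0,0,0,0,0,0]
  ]
}}

```text
time: 29.72
tcp_pos: [0.5186, 0.046, 0.1102]
ee_rot: [-2.448, -1.963, 0.008]
force: [-7.7, 2.4, 1.3]
gripper_width: 0.021
gripper_force: 81.4
```

{"api": "servo_tool", "payload": {
  "targets": [
    [0,0.001,0,0,0,0,0],
    [0,0,0,0,0,0,0]
  ]
}}

```text
time: 29.88
tcp_pos: [0.519, 0.0458, 0.1101]
ee_rot: [-2.447, -1.962, 0.009]
force: [-10.0, 2.4, 1.2]
gripper_width: 0.021
gripper_force: 81.5
```

Run:
```python
from h import *
st();pf()
```

```text
t 29.88 p [0.519  0.0458 0.1101] xang 1.3519 yang -0.2189 z [-0.008  0.    -1.   ] F [-10.    2.4   1.2] w 0.021 q [0.06 0.43 1.92 0.   0.8  0.28]
tcp in fixture [-0.0422  0.085 ]
```

Both lugs have reached their stops at the same tool position (about -43 mm). I'll retreat, lift and head for the mat.

{"api": "servo_tool", "payload": {
  "targets": [
    [0,-0.007,0,0,0,0,0],
    [0,-0.033,0,0,0,0,0],
    [0,0,-0.03,0,0,0,0],
    [0,0,-0.03,0,0,0,0],
    [0,0,-0.025,0,0,0,0],
    [-0.02,0,0,0,0,0,0],
    [-0.035,0.003,0,0,0,0,0],
    [-0.035,0.003,0,0,0,0,0],
    [-0.035,0.003,0,0,0,0,0],
    [-0.035,0.003,0,0,0,0,0],
    [-0.035,0.003,0,0,0,0,0],
    [-0.035,0.003,0,0,0,0,0],
    [-0.035,0.003,0,0,0,0,0],
    [-0.035,0.003,0,0,0,0,0],
    [-0.035,0.003,0,0,0,0,0],
    [-0.03,0.003,0,0,0,0,0],
    [-0.017,0,0,0,0,0,0],
    [0,0,0,0,0,0,0],
    [0,0,0,0,0,0,0]
  ]
}}

```text
time: 31.47
tcp_pos: [0.4298, -0.3261, 0.1958]
ee_rot: [2.453, 1.962, 0.0]
force: [0.2, -0.4, -4.2]
gripper_width: 0.0214
gripper_force: 80.9
```

Run:
```python
from h import *
st((.4259,-.3245,.11));pf()
a=arm.grab_frame("top")[140:240,200:320];b=arm.grab_frame("side")[110:210,220:340]
cv2.imwrite("pics/c3.png",cv2.resize(np.hstack([a,b])[:,:,::-1],None,fx=3.3,fy=5,interpolation=cv2.INTER_CUBIC))
```

```text
t 31.47 p [ 0.4298 -0.3261  0.1958] xang 1.3497 yang -0.2211 z [ 0.001 -0.    -1.   ] F [ 0.2 -0.4 -4.2] w 0.0214 q [-0.67  0.32  1.83  0.    0.99 -0.45]
tool shift [ 0.0007 -0.0042  0.0858]
tcp in fixture [-0.05   -0.2974]
```

View pics/c3.png

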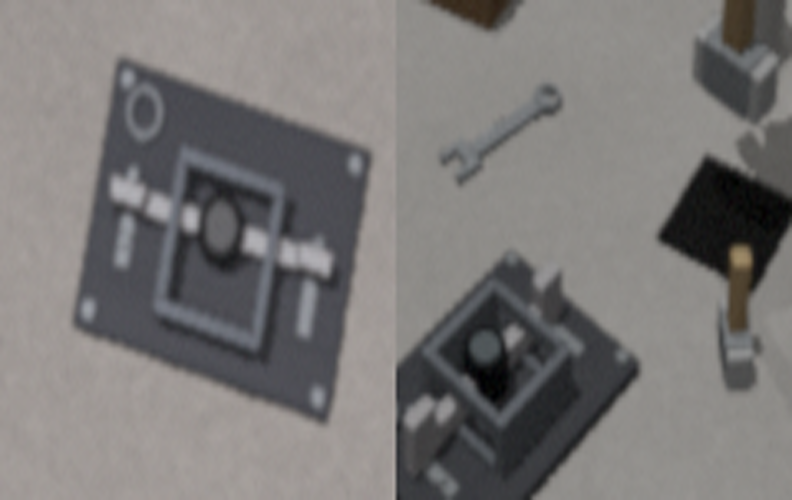

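The crops show both lugs against their pins (top view: left lug 128,190, right lug 312,260) and the mallet held upright near the mat. Lowering it now.

{"api": "servo_tool", "payload": {
  "targets": [
    [0.0007,-0.004,0.02,0,0,0,0],
    [0,0,0.03,0,0,0,0],
    [0,0,0.025,0,0,0,0],
    [0,0,0.012,0,0,0,0],
    [0,0,0.005,0,0,0,0],
    [0,0,0.002,0,0,0,0],
    [0,0,0.001,0,0,0,0],
    [0,0,0.001,0,0,0,0],
    [0,0,0,0,0,0,0],
    [0,0,0,0,0,0,0]
  ]
}}

```text
time: 32.4
tcp_pos: [0.4267, -0.3239, 0.1008]
ee_rot: [2.45, 1.964, 0.001]
force: [0.5, 0.5, -3.1]
gripper_width: 0.021
gripper_force: 80.9
```

{"api": "servo_tool", "payload": {
  "targets": [
    [0,0,0.001,0,0,0,0],
    [0,0,0.0005,0,0,0,0],
    [0,0,0,0,0,0,0]
  ]
}}

```text
time: 32.65
tcp_pos: [0.4262, -0.3237, 0.0985]
ee_rot: [2.451, 1.965, 0.0]
force: [-1.8, 0.1, -4.0]
gripper_width: 0.0213
gripper_force: 80.9
```

{"api": "servo_tool", "payload": {
  "targets": [
    [0,0,0.001,0,0,0,0],
    [0,0,0,0,0,0,0]
  ]
}}

```text
time: 32.82
tcp_pos: [0.4261, -0.3236, 0.0973]
ee_rot: [-2.451, -1.965, 0.0]
force: [0.3, 0.0, -4.1]
gripper_width: 0.0212
gripper_force: 80.9
```

{"api": "servo_tool", "payload": {
  "targets": [
    [0,0,0.0007,0,0,0,0],
    [0,0,0,0,0,0,0]
  ]
}}

```text
time: 32.98
tcp_pos: [0.4263, -0.3237, 0.0971]
ee_rot: [2.451, 1.965, 0.0]
force: [-1.3, 0.3, 1.8]
gripper_width: 0.0211
gripper_force: 81.5
```

Touchdown: the z force went from -4 to +2 N. Release, wait, then lift.

{"api": "servo_tool", "payload": {
  "targets": [
    [0,0,0,0,0,0,15],
    [0,0,0,0,0,0,40],
    [0,0,0,0,0,0,70],
    [0,0,0,0,0,0,100],
    [0,0,0,0,0,0,100],
    [0,0,0,0,0,0,100],
    [0,0,0,0,0,0,100],
    [0,0,0,0,0,0,100],
    [0,0,-0.01,0,0,0,100],
    [0,0,-0.02,0,0,0,100],
    [0,0,-0.03,0,0,0,100],
    [0,0,-0.03,0,0,0,100],
    [0,0,-0.03,0,0,0,100],
    [-0.03,0,0,0,0,0,100],
    [-0.04,0,0,0,0,0,100],
    [-0.04,0,0,0,0,0,100],
    [-0.04,0,0,0,0,0,100],
    [-0.03,0,0,0,0,0,100],
    [0,0,0,0,0,0,100]
  ]
}}

```text
time: 34.57
tcp_pos: [0.3858, -0.5046, 0.2177]
ee_rot: [2.452, 1.959, -0.002]
force: [-1.0, -0.2, 0.2]
gripper_width: 0.0854
gripper_force: 0.0
```

Run:
```python
from h import *
st()
a=arm.grab_frame("top")[140:310,200:400];b=arm.grab_frame("side")[80:250,190:390]
cv2.imwrite("pics/c4.png",cv2.resize(np.hstack([a,b])[:,:,::-1],None,fx=2,fy=3,interpolation=cv2.INTER_CUBIC))
```

```text
t 34.57 p [ 0.3858 -0.5046  0.2177] xang 1.3482 yang -0.2226 z [ 0.001 -0.003 -1.   ] F [-1.  -0.2  0.2] w 0.0854 q [-0.94  0.43  1.6  -0.    1.1  -0.71]
```

View pics/c4.png

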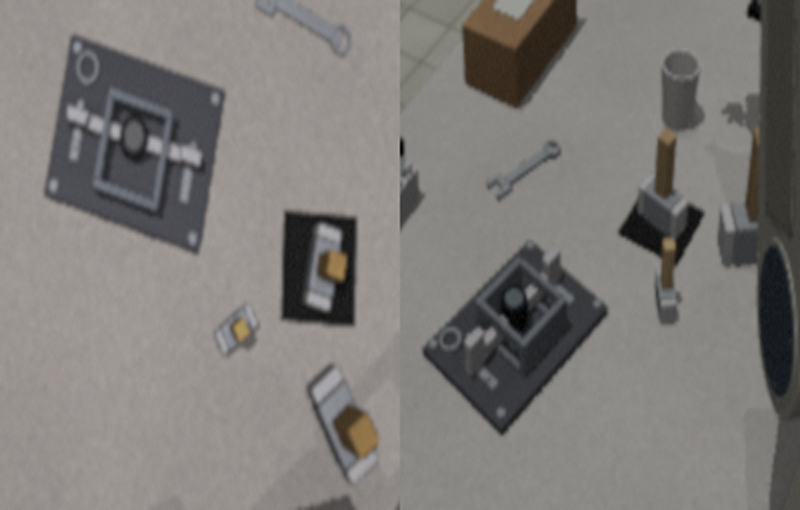

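The mallet stands upright in the middle of the mat (top 322,265). Both lugs are at their pins, and the wrench, ring and beaker look unmoved. Handing in.

```bash
python3 -c "
from rig import arm
print(arm.close_job())"
```

```text
the job is handed in; nothing more can be done
None
```

I tapped both lugs in turn up to their stop pins, stood the mallet back upright near the mat's middle and handed the job in after about 35 s; no verdict came back, but every check I made on the way looked good.

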